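# Stir the tumbler and take a dip reading

## Task

Take the gauge rod from its wooden stand by its black handle and, with its tip held low among the stones in the green tub of the tumbler, stir once all the way round counter-clockwise as seen from above, from the side away from the robot (past left, near and right) back to the far side, so that the stones all round get shifted. Then push the rod down the steel dip tube until its brass collar stops on the tube's mouth, draw it fully out again, and finish while still holding the rod level, well clear above the worktop and touching nothing else, so that the marks at its tip can be read. Do not put the rod down, force it, throw stones out of the tub or disturb the white dish, the tape roll or the pin tin.

Things in the scene. Friction and masses are not known exactly. Their poses are not given: they have to be found in the camera images.
- gauge_rod: Loose gauge rod (dipstick), 80 g, standing upright in the stand. Origin: end of its tip; z runs from tip to handle. From the tip: steel rod 8 mm thick, dark rings at 10 to 43 mm; brass collar 30 mm across at 80 to 86 mm; round black handle 18 mm across at 86 to 156 mm, which may be pinched leaning: a gripper leaning 45 degrees one way with the rod upright leans 45 the other way with it level.
- rod_tip (a point): Centre of the gauge rod's tip end (same point as the rod's origin, axes as the rod's).
- rod_handle (a point): Point on the axis of the gauge rod's handle, 125 mm from the tip, about the middle of the handle.
- rod_stand: Wooden block 64 x 64 x 50 mm fixed to the worktop, origin at the centre of its underside, z up. A round hole 10 mm wide and 40 mm deep in the middle of its top holds the rod upright: the tip stands 10 mm above the worktop, the rod is free to be lifted straight out.
- tumbler: Bench tumbler fixed to the worktop: grey base 130 (x) x 210 (y) x 20 mm, origin at the centre of its underside, z up, yaw up to 20 degrees either way. The round open green tub stands on its -y (right) half, the upright steel dip tube on its +y (left) half, 110 mm from the tub's centre.
- tub_floor (a point): Centre of the tub's inner floor, 25 mm above the worktop; axes as the tumbler's. The tub is 104 mm wide inside at the floor, its rim 40 mm above the floor, wall 4 mm. The stones stand in a ring about 25 mm (their centres) from this point, and a circle 25 mm wide in the middle is clear at the start.
- white_dish: White dish 56 mm across, 24 mm high, loose bystander; origin at the centre of its underside. Dish and rod stand may have changed places.
- masking_tape: Roll of tan masking tape lying flat, 78 mm across, 19 mm high, loose bystander in front of the tumbler; origin at the centre of its underside.
- pin_tin: Round white tin 58 mm across, 24 mm high, loose bystander left of the tumbler; origin at the centre of its underside.
- stone0: Tumbling stone 1 of 6 (white, brown-red, blue or marbled), a chunky rounded pebble 18 mm across, 15 mm high, about 12 g, loose in the tub; origin at the centre of its underside.
- stone1: Tumbling stone 2 of 6 (white, brown-red, blue or marbled), a chunky rounded pebble 18 mm across, 15 mm high, about 12 g, loose in the tub; origin at the centre of its underside.
- stone2: Tumbling stone 3 of 6 (white, brown-red, blue or marbled), a chunky rounded pebble 18 mm across, 15 mm high, about 12 g, loose in the tub; origin at the centre of its underside.
- stone3: Tumbling stone 4 of 6 (white, brown-red, blue or marbled), a chunky rounded pebble 18 mm across, 15 mm high, about 12 g, loose in the tub; origin at the centre of its underside.
- stone4: Tumbling stone 5 of 6 (white, brown-red, blue or marbled), a chunky rounded pebble 18 mm across, 15 mm high, about 12 g, loose in the tub; origin at the centre of its underside.
- stone5: Tumbling stone 6 of 6 (white, brown-red, blue or marbled), a chunky rounded pebble 18 mm across, 15 mm high, about 12 g, loose in the tub; origin at the centre of its underside.
- tube_mouth (a point): Centre of the dip tube's open mouth, 108 mm above the worktop; z up along the tube. The mouth is a funnel 22 mm wide (30 mm outside) that narrows within 9 mm of depth to a bore 13 mm wide. The bore ends on the tumbler's base 88 mm below the mouth, so the collar stops on the mouth, 80 mm of rod inside, before the tip meets the bottom.
There are look-alikes about, which are no part of the job. Of the things shaped like the rod_stand, the wooden one is meant.

How it is judged:
By the outcome, as a careful person would: the job done as asked, in the order asked, and still so for the second after the job is handed in, while the arm keeps its last pose, push and grip.
It also fails if it takes over 64 s, if anything falls off the work surface, if the arm or the gripper's body presses on something with over 40 N, if the wrist force passes 120 N, or if a joint passes its speed limit or range.

## Robot

A 6-joint arm with a two-finger parallel gripper is mounted at the origin on a cart in front of the work surface, level with it; the furniture and walls round the work are solid. World frame = base frame: x ahead of the robot, y to its left, z up, the work surface at z = 0. Lengths are in m, angles in rad, forces in N, time in s.
With the tool pointing down it reaches from about 0.25 to 0.725 m from the base axis. Payload 4 kg.
Tool frame: the origin (TCP) lies midway between the tips of the shut fingers; the grasp point (between the pads) lies 19 mm behind it; y points along the fingers, x is the direction in which the jaws open and shut, and the axes are right-handed (so a half turn about y gives the same grasp; the last joint's range is limited). The gripper opens to 85 mm and grips with 20 to 120 N. Pads are 22 mm wide; open, the fingers measure 114 mm over their backs; the gripper's body (76 mm by 85 mm) begins 54 mm behind the grasp point. The pads swing forward as they close: fully open they stand 13 mm farther back than shut.
Start: joints at [1.245, 0.241, 0.005, 1.335, 0, 1.571], TCP at [0.16, 0.474, 0.231] pointing down, gripper open.
Joint ranges: [-2.72, 2.72], [-1.05, 1.87], [-1.09, 1.28], [-1.99, 2.15], [-1.42, 1.44], [-3.14, 3.14]. Speed limits (rad/s): [2.79, 2.79, 3.14, 3.14, 3.14, 3.14].

## Interface

Orientations are given as a unit quaternion [x, y, z, w].
In Python, from workcell import bot gives the robot as it stands. The module is installed in compiled form; this text tells all that it offers.
- The arm moves only by the shell command python3 -m inch 'ROWS'. ROWS is text: rows parted by semicolons, each of 7 numbers parted by spaces: the turn, a rotation vector about the tool's x, y, z in degrees, then the shift along the tool's x, y, z in mm, then the closure, from 0 (fully open) to 1 (shut). In form: ax ay az dx dy dz fingers; .... A call has 1 to 12 rows; each row shifts and turns the commanded pose from where the row before left it, along the tool's axes as they then stand; what a row does not reach is not made up. A row lasts 1/8 s, in which the tool goes at most 62.5 mm and 10.7 degrees, less where a joint would pass 70% of its speed; a pose out of reach is approached as far as the arm can. A call with a gripper value outside its range is refused whole. The fingers move at their own pace and stop on an object; the grip force is fixed at half the most. Time passes only in rows, so rows that do not move let the fingers close. It gives the time, the measured TCP pose, the force and the opening at its end, in the units of the state.
- bot.get_obs(): the state, without advancing time (a new reading comes with each control period).
- bot.camera(name): name is "scene" or "top" or "wrist"; returns a dict with "color" (400x640x3 uint8, blue, green, red), "fx", "fy", "cx", "cy" (pixels), "extrinsics" (4x4, takes a point from world to camera coordinates). Camera axes: x right, y up, looking along -z (the intrinsics and any distortion apply to the point x, -y, -z); pixel columns grow to the right and rows downward; lengths in m; the calibration is good to about 2 mm. A picture is of the moment at which its call begins. There is no depth.
- bot.job_done(): hands the job in, once; it reports no verdict.
Trained networks look in the newest picture that a camera, given by its name, has taken for a name from the list of things; names that differ only in an ending like _2 or _b are one class to them, and where a whole thing is asked for, a point or a joint stands for the part that bears it (a point fixed in the world has none). Each returns a list of dicts, best first, with "conf" (0 to 1); they miss things now and then, are a little off and sometimes report something else, mostly with a low value. They report only what shows in the picture. A call takes as long as a camera call. They do not tell look-alikes from the thing itself.
- bot.look_for(name, camera): "extent" ([left, top, right, bottom] in pixels, round what is visible of it).
- bot.cut_out(name, camera): "region" (400x640 bool, what is visible of it) and "extent" ([left, top, right, bottom] in pixels, round what is visible of it).
- bot.spot_point(name, camera): "point" ([column, row] in pixels: a listed point, or the origin of a listed thing).
The state is a dict: "clock": time; "joint_pos": joint angles; "joint_vel": joint speeds; "tau": joint torques, N m; "eef_pos": TCP position; "tool_rot": TCP orientation; "ft_force": force on the tool from outside, world axes, zero at the start; "ft_torque": the same for the moment, N m; "grip_width": finger opening in m.
Only numpy, scipy, OpenCV 4.12 (cv2) and the standard library are available. Lean on these libraries where they do the work, as an engineer would, in place of code of your own. Each camera call takes 0.05 s, during which the arm holds its last target.

## Working session

There is one attempt and no reset: what is moved stays moved. The work goes in short steps, Python scripts to look and compute and a shell command to move; the robot and the scene stay as the last step left them, time stands still between calls to the robot, and variables do not carry over. Pictures are saved under pics/ and viewed, and the job is handed in when it is done.

```bash
mkdir -p pics; cat > h.py <<'E'
import numpy as np, cv2
from workcell import bot
def proj(c,P):
    P=np.atleast_2d(P); E=np.array(c["extrinsics"]); q=(E[:3,:3]@P.T).T+E[:3,3]
    return np.c_[c["cx"]+c["fx"]*q[:,0]/-q[:,2], c["cy"]+c["fy"]*(-q[:,1])/-q[:,2]]
def ray(c,p):
    E=np.array(c["extrinsics"]);R=E[:3,:3];o=-R.T@E[:3,3]
    d=R.T@np.array([(p[0]-c["cx"])/c["fx"],-(p[1]-c["cy"])/c["fy"],-1]);return o,d
def atz(c,p,z):
    o,d=ray(c,p);return o+d*(z-o[2])/d[2]
E
python3 - <<'E'
from h import *
o=bot.get_obs();print({k:np.round(v,3) for k,v in o.items()})
for n in ["scene","top","wrist"]:
    c=bot.camera(n);cv2.imwrite(f"pics/{n}0.png",c["color"]);print(n,c["fx"],c["cx"],c["cy"],[k for k in c],np.round(c["extrinsics"],3).tolist())
    for m in ["gauge_rod","rod_stand","tumbler","white_dish","masking_tape","pin_tin"]:
        print(m,[(np.round(d["extent"]).tolist(),round(d["conf"],2)) for d in bot.look_for(m,n)][:3])
    for m in ["rod_tip","rod_handle","tub_floor","tube_mouth","rod_stand","tumbler"]:
        print(m,[(np.round(d["point"],1).tolist(),round(d["conf"],2)) for d in bot.spot_point(m,n)][:3])
E
```

```text
{'clock': np.float64(0.0), 'joint_pos': array([1.245, 0.241, 0.004, 1.335, 0.   , 1.571]), 'joint_vel': array([-0.001, -0.   , -0.001, -0.001, -0.002, -0.001]), 'tau': array([-1.0000e-03, -3.7232e+01,  2.5240e+01,  1.7000e-02, -0.0000e+00,
        0.0000e+00]), 'eef_pos': array([0.16 , 0.473, 0.23 ]), 'tool_rot': array([ 0.575,  0.412, -0.413, -0.574]), 'ft_force': array([-0.742, -0.138,  1.045]), 'ft_torque': array([0.023, 0.035, 0.02 ]), 'grip_width': np.float64(0.085)}
scene 464.0936713682775 326.1987089525201 202.59127898754912 ['color', 'fx', 'fy', 'cx', 'cy', 'extrinsics'] [[0.913, -0.408, 0.013, -0.421], [0.27, 0.628, 0.73, -0.31], [-0.306, -0.663, 0.684, -0.849], [0.0, 0.0, 0.0, 1.0]]
gauge_rod [([347.0, 274.0, 359.0, 318.0], 0.56)]
rod_stand [([274.0, 176.0, 307.0, 211.0], 0.88), ([327.0, 302.0, 376.0, 345.0], 0.63)]
tumbler [([324.0, 180.0, 398.0, 270.0], 0.67)]
white_dish [([425.0, 290.0, 448.0, 315.0], 0.69)]
masking_tape [([272.0, 262.0, 312.0, 294.0], 0.77)]
pin_tin [([312.0, 156.0, 337.0, 178.0], 0.89)]
rod_tip [([356.1, 326.1], 0.58), ([366.9, 241.8], 0.4)]
rod_handle
[... 861 characters left out ...]
0, 186.0], 0.69)]
rod_tip [([353.7, 189.0], 0.58), ([423.1, 237.9], 0.32)]
rod_handle [([425.5, 235.3], 0.57), ([218.3, 176.4], 0.4)]
tub_floor [([339.6, 190.6], 0.83)]
tube_mouth [([297.0, 170.8], 0.93), ([327.0, 191.3], 0.52)]
rod_stand [([244.7, 231.1], 0.95), ([413.5, 244.7], 0.58)]
tumbler [([325.5, 188.6], 0.88)]
wrist 349.63873792727867 315.06987271979557 199.06378029644532 ['color', 'fx', 'fy', 'cx', 'cy', 'extrinsics'] [[0.32, 0.947, -0.0, -0.501], [-0.906, 0.306, -0.292, 0.038], [-0.276, 0.094, 0.957, -0.38], [0.0, 0.0, 0.0, 1.0]]
gauge_rod []
rod_stand []
tumbler []
white_dish []
masking_tape []
pin_tin []
rod_tip []
rod_handle []
tub_floor []
tube_mouth []
rod_stand []
tumbler []
```

```bash
python3 - <<'E'
import cv2
a=cv2.imread("pics/scene0.png")[130:360,230:480];cv2.imwrite("pics/s1.png",cv2.resize(a,None,fx=2.6,fy=2.6,interpolation=3))
a=cv2.imread("pics/top0.png")[120:310,180:460];cv2.imwrite("pics/t1.png",cv2.resize(a,None,fx=2.8,fy=2.8,interpolation=3))
E
```

```text
(no output)
```

View pics/scene0.png

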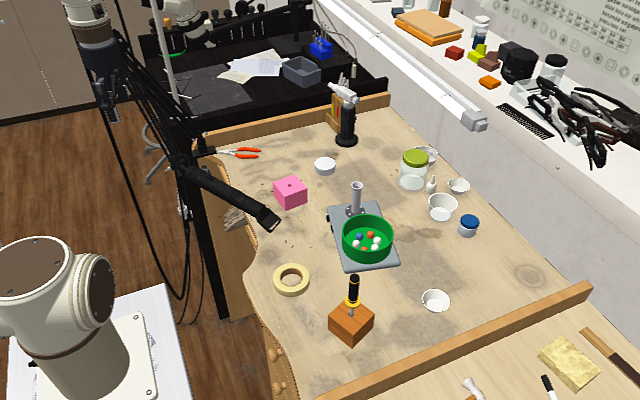

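```bash
sleep 1
```

```text
(no output)
```

View pics/s1.png

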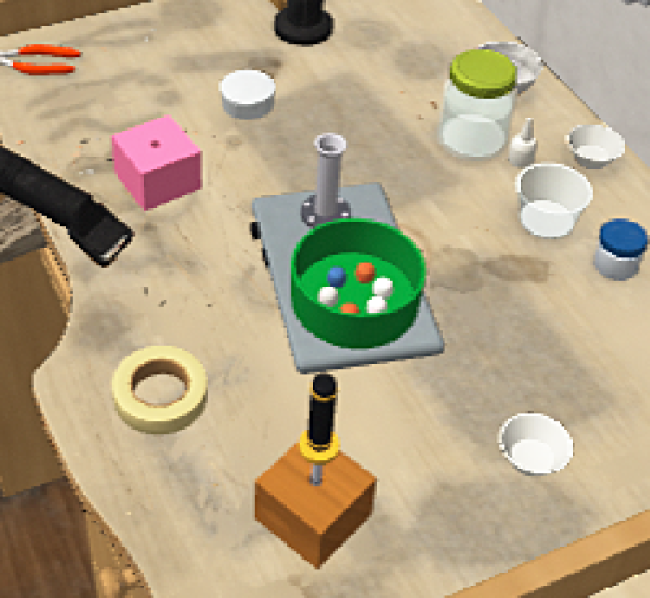

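View pics/t1.png

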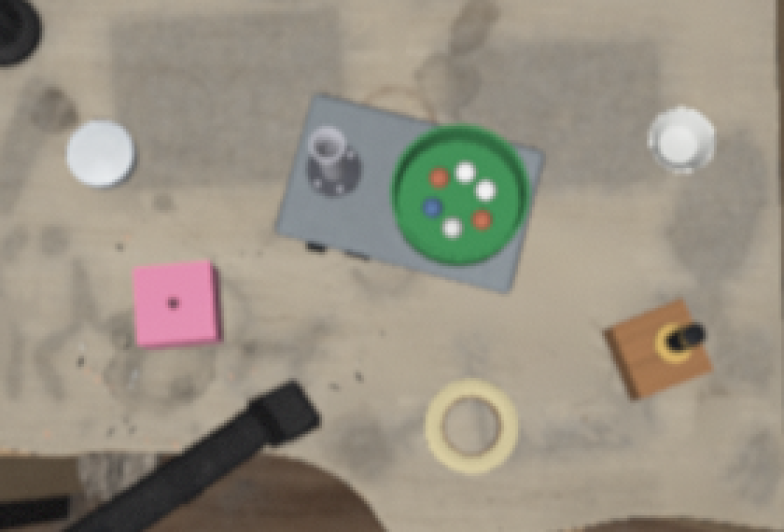

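Two blocks are shaped like the stand. The pink one is at scene (290,191) and is empty. The wooden one is at scene (351,322) and has the rod standing in it. The wooden block fits the description, and the enlarged crop confirms it. The tumbler's tub is at scene (366,240), the tube mouth at (357,184), the dish at (436,300), the tape at (291,279) and the tin at (325,166).

```bash
python3 - <<'E'
from h import *
from scipy.spatial.transform import Rotation as R
from scipy.optimize import least_squares
C={n:bot.camera(n) for n in ["scene","top"]}
def tri(ps):
    f=lambda X:np.concatenate([proj(C[n],X)[0]-p for n,p in ps])
    s=least_squares(f,[.4,0,.05]);return np.round(s.x,4),np.round(s.fun,1)
S=(lambda x,y:("scene",np.array([230+x/2.6,130+y/2.6])));T=(lambda x,y:("top",np.array([180+x/2.8,120+y/2.8])))
print("mouth",tri([S(330,141),T(327,144)]), atz(C["top"],T(327,144)[1],.108),atz(C["scene"],S(330,141)[1],.108))
print("handle top",tri([S(322,380),T(693,331)]),"collar",tri([S(318,449),T(676,344)]))
# tub floor
for n in C:
    for m in["tub_floor","tube_mouth","rod_handle","rod_stand","tumbler"]:
        for d in bot.spot_point(m,n)[:2]:
            z={"tub_floor":.025,"tube_mouth":.108,"rod_handle":.135}.get(m,0)
            print(n,m,round(d["conf"],2),np.round(atz(C[n],d["point"],z),4))
# circle fit of tub & stand corners top
print("stand top corners",[np.round(atz(C["top"],T(*p)[1],.05),4) for p in[(606,330),(682,298),(712,370),(637,398)]])
print("dish",atz(C["top"],T(681,140)[1],.012),"tape",atz(C["top"],T(471,426)[1],.01))
print("base corners top",[np.round(atz(C["top"],T(*p)[1],.02),4) for p in[(316,94),(545,152),(510,293),(275,232)]])
for d in [0,1]: pass
for m in ["tumbler","tub_floor"]:
  for d in bot.cut_out(m,"top")[:1]: print(m,d["extent"],d["conf"])
print("black",tri([S(105,240),T(290,405)]))
o=bot.get_obs();print(R.from_quat(o["tool_rot"]).as_matrix().round(3), proj(C["scene"],o["eef_pos"]),proj(C["top"],o["eef_pos"]),proj(C["scene"],[0,0,0]))
E
```

```text
mouth (array([0.6131, 0.17  , 0.1088]), array([-0.3,  0.1,  0.1, -0.2])) [0.61274119 0.17022896 0.108     ] [0.61415369 0.17072447 0.108     ]
handle top (array([ 0.4663, -0.1033,  0.1644]), array([ 0.3, -0.1, -0.1,  0.4])) collar (array([ 0.4647, -0.1073,  0.0907]), array([-0.1,  0. ,  0. , -0.1]))
scene tub_floor 0.73 [0.5859 0.0463 0.025 ]
scene tub_floor 0.21 [0.5844 0.0821 0.025 ]
scene tube_mouth 0.91 [0.6131 0.1724 0.108 ]
scene rod_handle 0.59 [ 0.4642 -0.1049  0.135 ]
scene rod_handle 0.57 [0.5599 0.2294 0.135 ]
scene rod_stand 0.74 [ 0.4616 -0.1108  0.    ]
scene rod_stand 0.68 [0.5791 0.0856 0.    ]
scene tumbler 0.69 [0.5931 0.1032 0.    ]
top tub_floor 0.77 [0.5866 0.0681 0.025 ]
top tube_mouth 0.93 [0.6227 0.1753 0.108 ]
top rod_handle 0.76 [ 0.4694 -0.102   0.135 ]
top rod_handle 0.62 [0.5715 0.0742 0.135 ]
top rod_stand 0.93 [ 0.4679 -0.1063  0.    ]
top rod_stand 0.73 [0.4825 0.2973 0.    ]
top tumbler 0.87 [0.6052 0.1005 0.    ]
top tumbler 0.53 [0.5667 0.0612 0.    ]
stand top corners [array([ 0.4781, -0.0592,  0.05  ]), array([ 0.5062, -0.1213,  0.05  ]), array([ 0.4481, -0.145 ,  0.05  ]), array([ 0.4238, -0.0843,  0.05  ])]
dish [ 0.64980783 -0.13015214  0.012     ] tape [0.39838543 0.047263   0.01      ]
base corners top [array([0.6799, 0.1883, 0.02  ]), array([ 0.6336, -0.0112,  0.02  ]), array([0.5103, 0.0171, 0.02  ]), array([0.5568, 0.2182, 0.02  ])]
tumbler [280.9, 152.9, 374.7, 225.4] 0.79
tub_floor [279.0, 150.4, 373.8, 225.1] 0.66
black (array([0.4087, 0.197 , 0.0407]), array([ 0.7, -0.1, -0.2,  0.6]))
[[ 0.32   0.    -0.947]
 [ 0.947 -0.     0.32 ]
 [-0.    -1.    -0.   ]] [[121.25873247 114.51274696]] [[109.5951024  398.62384979]] [[ 96.03077336 371.79505762]]
```

View pics/top0.png

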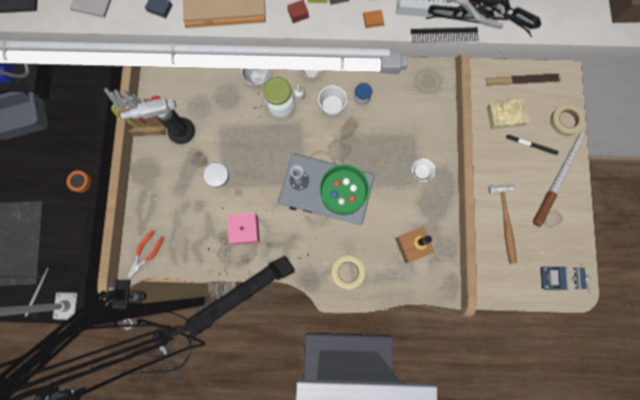

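```bash
python3 - <<'E'
import cv2
a=cv2.imread("pics/scene0.png")[0:300,50:300];cv2.imwrite("pics/s2.png",cv2.resize(a,None,fx=2,fy=2,interpolation=3))
E
```

```text
(no output)
```

View pics/s2.png

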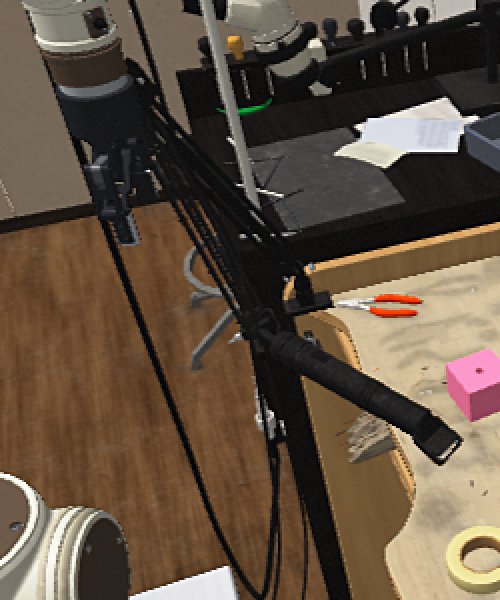

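View pics/wrist0.png

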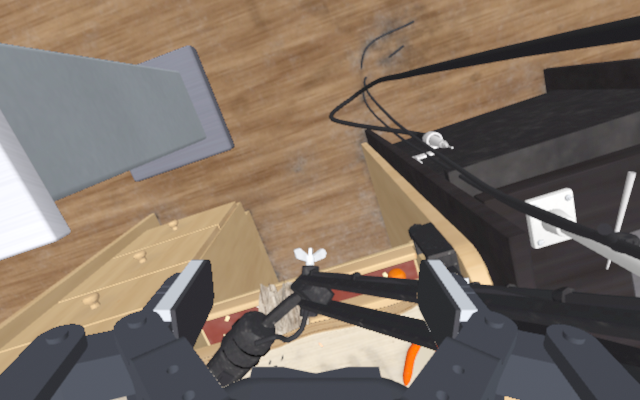

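```bash
python3 - <<'E'
from h import *
from scipy.optimize import least_squares
C={n:bot.camera(n) for n in ["scene","top","wrist"]}
def tri(ps):
    f=lambda X:np.concatenate([proj(C[n],X)[0]-p for n,p in ps])
    s=least_squares(f,[.4,0,.05]);return np.round(s.x,3),np.round(s.fun,1)
print("tip",tri([("scene",(269,223)),("top",(285,267))]))
print("joint",tri([("scene",(179,162)),("top",(188,326))]),tri([("scene",(179,162)),("wrist",(318,290))]),tri([("top",(188,326)),("wrist",(318,290))]))
print(proj(C["wrist"],[.41,.2,.04]))
# tub rim ellipse -> fit green
im=C["top"]["color"];hsv=cv2.cvtColor(im,cv2.COLOR_BGR2HSV)
m=((hsv[...,0]>55)&(hsv[...,0]<85)&(hsv[...,1]>120)).astype(np.uint8);m[:140]=0;m[230:]=0;m[:,:300]=0;m[:,400:]=0
ct=max(cv2.findContours(m,0,2)[0],key=cv2.contourArea);P=ct[:,0].astype(float)
Q=np.array([atz(C["top"],p,.065)[:2] for p in P])
def f(v):
    return np.hypot(*(Q-v[:2]).T)-v[2]
s=least_squares(f,[.588,.063,.056],loss="soft_l1",f_scale=.002);print("tub",s.x,np.abs(s.fun).mean())
E
```

```text
tip (array([0.404, 0.193, 0.044]), array([ 0.5, -0.1, -0.1,  0.5]))
joint (array([0.267, 0.378, 0.131]), array([ 6.7, -0.1, -1.3,  5.5])) (array([0.257, 0.445, 0.088]), array([ 0.6, -0.6, -0.2, -0.3])) (array([0.285, 0.43 , 0.032]), array([-9.5, -8.4, -5.7, -2.4]))
[[170.40244028 427.09944696]]
tub [0.58591696 0.06403454 0.05471648] 0.0009480722152268438
```

Before moving: the low black lamp boom runs from about (0.26,0.42,0.1) to (0.40,0.19,0.045), so I'll travel above it. The first rows lift the tool and test the roll direction.

```bash
cat >> h.py <<'E'
from scipy.spatial.transform import Rotation as Rot
def st():
    o=bot.get_obs();M=Rot.from_quat(o["tool_rot"]).as_matrix()
    print("t",round(float(o["clock"]),2),"pos",np.round(o["eef_pos"],4),"grasp",np.round(o["eef_pos"]-.019*M[:,1],4),"q",np.round(o["joint_pos"],3),"w",round(float(o["grip_width"]),4),"F",np.round(o["ft_force"],1),"T",np.round(o["ft_torque"],2));print(M.round(3).tolist());return o,M
E
python3 -m inch '0 -9 0 0 -40 0 0; 0 -9.7 0 0 -40 0 0'; python3 -c "from h import *;st()"
```

```text
clock: 3.05
eef_pos: [0.1599, 0.4733, 0.3118]
tool_rot: [-0.499, -0.501, 0.502, 0.498]
ft_force: [0.8, 0.6, 0.0]
grip_width: 0.0857
t 3.05 pos [0.1599 0.4733 0.3118] grasp [0.1599 0.4733 0.3308] q [1.245 0.222 0.189 1.539 0.    1.239] w 0.0857 F [0.8 0.6 0. ] T [ 0.09  0.03 -0.02]
[[-0.006, -0.001, -1.0], [1.0, -0.001, -0.006], [-0.001, -1.0, 0.001]]
```

```bash
python3 -m inch '0 0 0 -30 0 -8 0; 0 0 0 -58 0 -17 0; 0 0 0 -58 0 -17 0; 0 0 0 -58 0 -17 0; 0 0 0 -58 0 -17 0; 0 0 0 -58 0 -17 0; 0 0 0 -58 0 -17 0; 0 0 0 -58 0 -17 0; 0 0 0 -58 0 -17 0; 0 0 0 -58 0 -17 0; 0 0 0 -26 0 -8 0';  python3 -c "from h import *;st()"
```

```text
clock: 4.42
eef_pos: [0.3296, -0.1071, 0.3114]
tool_rot: [0.501, 0.499, -0.499, -0.501]
ft_force: [1.1, -0.5, -0.3]
grip_width: 0.0854
t 4.42 pos [ 0.3296 -0.1071  0.3114] grasp [ 0.3296 -0.1071  0.3304] q [-0.314 -0.091 -0.152  1.51  -0.    -0.31 ] w 0.0854 F [ 1.1 -0.5 -0.3] T [ 0.08 -0.07 -0.05]
[[0.004, 0.001, -1.0], [1.0, -0.0, 0.004], [-0.0, -1.0, -0.001]]
```

```bash
python3 -m inch '-9 0 0 0 0 0 0; -9 0 0 0 0 0 0; -9 0 0 0 0 0 0; -9 0 0 0 0 0 0; -9 0 0 0 0 0 0; 0 0 0 0 0 0 0';  python3 -c "from h import *;st()"
```

```text
clock: 5.18
eef_pos: [0.3265, -0.104, 0.3079]
tool_rot: [0.654, 0.651, -0.27, -0.273]
ft_force: [-0.6, -0.3, 0.7]
grip_width: 0.0853
t 5.17 pos [ 0.3265 -0.104   0.3079] grasp [ 0.3131 -0.1039  0.3213] q [-0.742 -0.647 -0.742  0.843  0.494 -0.571] w 0.0853 F [-0.6 -0.3  0.7] T [-0.03  0.64 -0.02]
[[0.005, 0.704, -0.71], [1.0, -0.002, 0.005], [0.002, -0.71, -0.704]]
```

```bash
python3 -m inch '0 0 0 0 30 5 0; 0 0 0 0 45 7 0; 0 0 0 0 45 7 0; 0 0 0 0 30 4 0; 0 0 0 0 10 2 0; 0 0 0 0 0 0 0';  python3 - <<'E'
from h import *
st()
for n in ["scene","wrist","top"]:
    c=bot.camera(n);cv2.imwrite(f"pics/{n}2.png",c["color"])
    for m in ["rod_handle"]: print(n,[(np.round(d["point"],1).tolist(),round(d["conf"],2)) for d in bot.spot_point(m,n)][:2], proj(c,[.4655,-.105,.135]).round(1),proj(c,[.4655,-.105,.166]).round(1))
a=cv2.imread("pics/scene2.png")[200:380,250:480];b=cv2.imread("pics/wrist2.png")
cv2.imwrite("pics/sw2.png",np.vstack([cv2.resize(b,(480,300)),cv2.resize(a,(480,300))]))
E
```

```text
clock: 5.92
eef_pos: [0.4267, -0.1036, 0.1804]
tool_rot: [0.652, 0.654, -0.272, -0.271]
ft_force: [0.1, 0.9, 0.3]
grip_width: 0.0857
t 5.92 pos [ 0.4267 -0.1036  0.1804] grasp [ 0.4133 -0.1036  0.1939] q [-0.456 -0.282 -0.973  0.152  0.318 -0.337] w 0.0857 F [0.1 0.9 0.3] T [-0.    0.68  0.03]
[[-0.003, 0.705, -0.709], [1.0, 0.002, -0.002], [0.0, -0.709, -0.705]]
scene [([350.7, 286.1], 0.95), ([292.5, 284.8], 0.67)] [[353.3 287.1]] [[354.2 276.4]]
wrist [([315.4, 211.4], 0.96)] [[311.2 209.8]] [[310.9 258.4]]
top [([420.6, 236.4], 0.7), ([349.8, 270.5], 0.2)] [[424.9 240.4]] [[428.4 238.9]]
```

View pics/sw2.png

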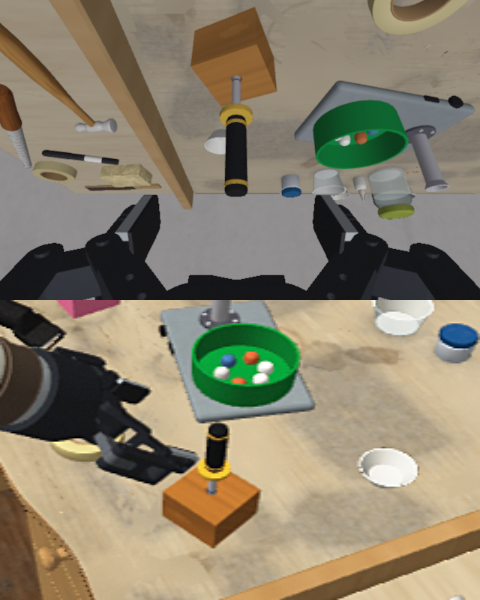

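The wrist crop shows the handle at about (236,155), midway between the fingers at 140 and 332. I'll advance along the approach axis and watch j3, which is nearing its limit.

```bash
python3 -m inch '0 0 0 0 15 1 0; 0 0 0 0 15 1 0; 0 0 0 0 15 1 0; 0 0 0 0 0 0 0';  python3 -c "from h import *;st()"
```

```text
clock: 6.72
eef_pos: [0.4544, -0.1042, 0.1462]
tool_rot: [0.653, 0.653, -0.271, -0.271]
ft_force: [-0.3, 0.4, -0.5]
grip_width: 0.0857
t 6.72 pos [ 0.4544 -0.1042  0.1462] grasp [ 0.441  -0.1042  0.1597] q [-0.41  -0.133 -1.002 -0.04   0.286 -0.299] w 0.0857 F [-0.3  0.4 -0.5] T [-0.    0.65 -0.01]
[[-0.0, 0.706, -0.708], [1.0, 0.001, -0.0], [0.0, -0.708, -0.706]]
```

```bash
python3 -m inch '0 0 0 0 15 0 0; 0 0 0 0 13 0 0; 0 0 0 0 8 0 0; 0 0 0 0 0 0 0';  python3 - <<'E'
from h import *
st()
for n in ["scene","wrist"]:
    c=bot.camera(n);cv2.imwrite(f"pics/{n}3.png",c["color"])
a=cv2.imread("pics/scene3.png")[240:360,290:450];b=cv2.imread("pics/wrist3.png")
cv2.imwrite("pics/sw3.png",np.vstack([cv2.resize(b,(480,300)),cv2.resize(a,(480,300))]))
E
```

```text
clock: 7.22
eef_pos: [0.48, -0.1042, 0.1211]
tool_rot: [0.653, 0.653, -0.271, -0.271]
ft_force: [-1.0, 0.2, 0.0]
grip_width: 0.085
t 7.22 pos [ 0.48   -0.1042  0.1211] grasp [ 0.4665 -0.1042  0.1346] q [-0.374 -0.008 -1.003 -0.173  0.262 -0.271] w 0.085 F [-1.   0.2  0. ] T [-0.    0.65 -0.01]
[[-0.0, 0.707, -0.707], [1.0, 0.0, -0.0], [0.0, -0.707, -0.707]]
```

View pics/sw3.png

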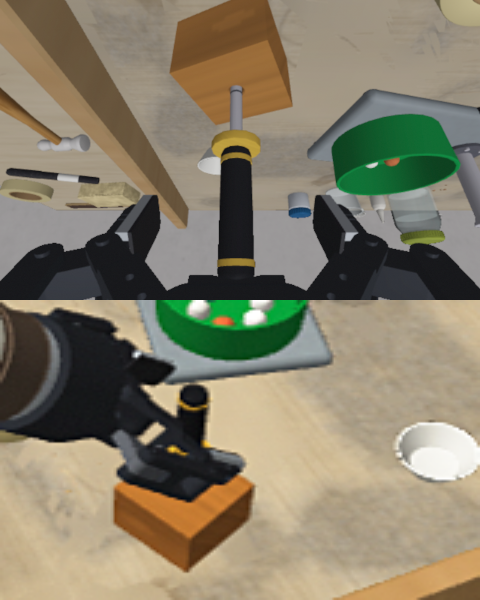

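The handle stands centred between the open fingers, at wrist crop (237,210). Closing now.

```bash
python3 -m inch '0 0 0 0 0 0 1; 0 0 0 0 0 0 1; 0 0 0 0 0 0 1; 0 0 0 0 0 0 1; 0 0 0 0 0 0 1; 0 0 0 0 0 0 1; 0 0 0 0 0 0 1; 0 0 0 0 0 0 1';  python3 -c "from h import *;st()"
```

```text
clock: 8.32
eef_pos: [0.4801, -0.1042, 0.1213]
tool_rot: [0.653, 0.654, -0.271, -0.27]
ft_force: [-0.1, -0.7, 2.9]
grip_width: 0.0162
t 8.32 pos [ 0.4801 -0.1042  0.1213] grasp [ 0.4667 -0.1042  0.1347] q [-0.374 -0.007 -1.003 -0.174  0.262 -0.271] w 0.0162 F [-0.1 -0.7  2.9] T [-0.01  0.53 -0.  ]
[[-0.001, 0.707, -0.707], [1.0, 0.0, -0.001], [-0.0, -0.707, -0.707]]
```

```bash
python3 -m inch '0 0 0 0 -4 -4 1; 0 0 0 0 -8 -8 1; 0 0 0 0 -10 -10 1; 0 0 0 0 -14 -14 1; 0 0 0 0 -18 -18 1; 0 0 0 0 -18 -18 1; 0 0 0 0 -8 -8 1; 0 0 0 0 0 0 1';  python3 - <<'E'
from h import *
st()
for n in ["scene","wrist","top"]:
    c=bot.camera(n);cv2.imwrite(f"pics/{n}4.png",c["color"])
    for m in ["rod_tip","rod_handle"]: print(n,m,[(np.round(d["point"],1).tolist(),round(d["conf"],2)) for d in bot.spot_point(m,n)][:2])
a=cv2.imread("pics/scene4.png")[200:350,260:460];b=cv2.imread("pics/wrist4.png")
cv2.imwrite("pics/sw4.png",np.vstack([cv2.resize(b,(440,275)),cv2.resize(a,(440,330))]))
E
```

```text
clock: 9.32
eef_pos: [0.4802, -0.1042, 0.2354]
tool_rot: [0.653, 0.654, -0.27, -0.27]
ft_force: [0.3, 0.9, -1.0]
grip_width: 0.0165
t 9.32 pos [ 0.4802 -0.1042  0.2354] grasp [ 0.4667 -0.1042  0.2488] q [-0.374 -0.254 -0.794  0.279  0.262 -0.271] w 0.0165 F [ 0.3  0.9 -1. ] T [-0.01  0.84 -0.04]
[[-0.001, 0.708, -0.706], [1.0, -0.0, -0.001], [-0.001, -0.706, -0.708]]
scene rod_tip [([358.0, 290.5], 0.72), ([323.6, 170.6], 0.7)]
scene rod_handle [([354.2, 245.6], 0.75)]
wrist rod_tip [([313.5, 64.7], 0.7)]
wrist rod_handle [([314.0, 286.5], 0.86)]
top rod_tip []
top rod_handle [([438.2, 231.7], 0.65)]
```

View pics/sw4.png

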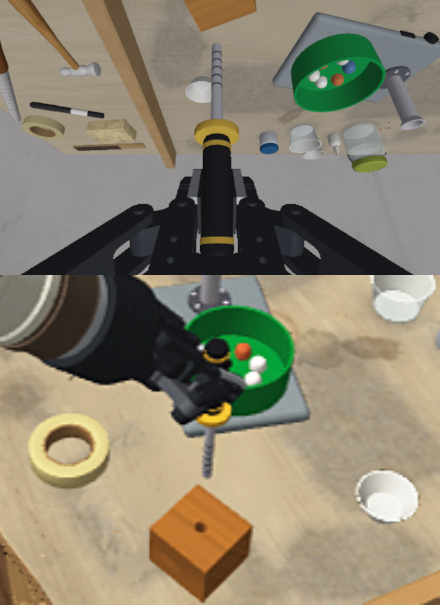

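The rod is out of the hole. Its tip is at wrist (315,65) and scene (355,291). Next I'll triangulate the rod line in the tool frame.

```bash
python3 - <<'E'
from h import *
from scipy.optimize import least_squares
o,M=st()
C={n:bot.camera(n) for n in ["scene","wrist"]}
def tri(ps):
    f=lambda X:np.concatenate([proj(C[n],X)[0]-p for n,p in ps])
    s=least_squares(f,[.4,0,.05]);return s.x,np.round(s.fun,1)
W=lambda x,y:("wrist",(x*640/440,y*400/275)); S=lambda x,y:("scene",(260+x/2.2,200+(y-275)/2.2))
tip=tri([W(217,44),S(208,477)]);col=tri([W(217,131),S(213,413)]);top=tri([W(216,255),S(216,347)])
for n,t in(("tip",tip),("collar",col),("top",top)): print(n,t[0].round(4),t[1],"tool(mm)",(M.T@(t[0]-o["eef_pos"])*1000).round(1))
g=o["eef_pos"]-.019*M[:,1]
for L in (0.115,.12,.125,.13):
  P=g-[0,0,L];print(L,[proj(C[n],P).round(1)[0].tolist() for n in C])
E
python3 - <<'E'
import cv2,numpy as np
a=cv2.imread("pics/scene4.png")[230:310,320:390];b=cv2.imread("pics/wrist4.png")[40:290,240:390]
cv2.imwrite("pics/z4.png",np.hstack([cv2.resize(a,(420,480),interpolation=2),cv2.resize(b,(300,500),interpolation=2)[:480]]))
E
```

```text
t 9.78 pos [ 0.4798 -0.104   0.2336] grasp [ 0.4663 -0.1041  0.247 ] q [-0.374 -0.252 -0.796  0.279  0.262 -0.271] w 0.0164 F [-0.4  0.8 -0.5] T [0.08 0.86 0.01]
[[-0.001, 0.706, -0.708], [1.0, 0.001, -0.0], [0.0, -0.708, -0.706]]
tip [ 0.4707 -0.1024  0.1153] [-0.  -0.   0.1 -0.2] tool(mm) [ 1.6 77.3 90. ]
collar [ 0.4697 -0.1025  0.2014] [-0.2 -0.2  0.1 -1.2] tool(mm) [ 1.6 15.7 29.9]
top [ 0.466  -0.103   0.2778] [-0.2 -0.2 -0.4 -1.3] tool(mm) [  1.1 -41.  -21.5]
0.115 [[353.4, 287.6], [312.6, 78.7]]
0.12 [[353.2, 289.2], [312.6, 72.3]]
0.125 [[353.1, 290.9], [312.7, 66.1]]
0.13 [[352.9, 292.6], [312.7, 60.0]]
```

View pics/z4.png

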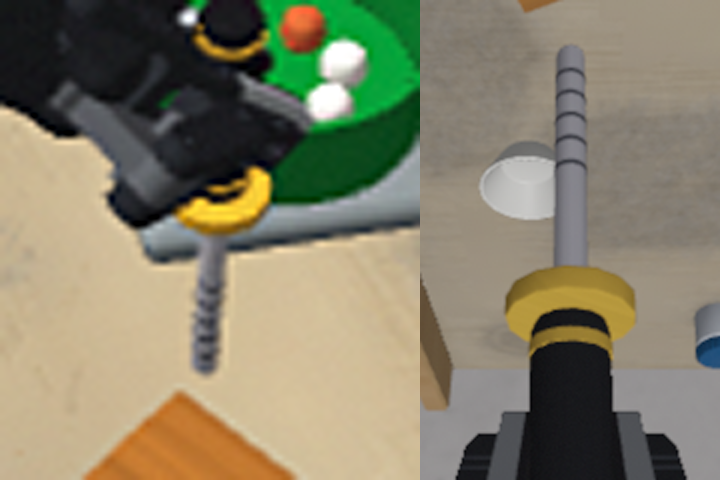

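```bash
python3 -m inch '0 0 0 17 8 -8 1; 0 0 0 30 15 -15 1; 0 0 0 34 17 -17 1; 0 0 0 34 17 -17 1; 0 0 0 34 17 -17 1; 0 0 0 18 8.5 -8.5 1; 0 0 0 0 0 0 1; 0 0 0 0 0 0 1';  python3 - <<'E'
from h import *
st()
for n in ["scene","wrist","top"]:
    c=bot.camera(n);cv2.imwrite(f"pics/{n}5.png",c["color"])
a=cv2.imread("pics/scene5.png")[150:290,300:440];b=cv2.imread("pics/wrist5.png");t=cv2.imread("pics/top5.png")[140:240,260:400]
cv2.imwrite("pics/sw5.png",np.hstack([np.vstack([cv2.resize(b,(400,250)),cv2.resize(t,(400,286))]),cv2.resize(a,(400,536))[:, :400]]))
E
```

```text
clock: 10.88
eef_pos: [0.5959, 0.0626, 0.2335]
tool_rot: [0.653, 0.653, -0.271, -0.271]
ft_force: [-0.1, 0.7, -0.9]
grip_width: 0.0163
t 10.88 pos [0.5959 0.0626 0.2335] grasp [0.5825 0.0626 0.247 ] q [ 0.163 -0.026 -0.622  0.197 -0.115  0.115] w 0.0163 F [-0.1  0.7 -0.9] T [-0.04  0.82  0.04]
[[-0.0, 0.706, -0.708], [1.0, -0.0, -0.001], [-0.0, -0.708, -0.706]]
```

View pics/sw5.png

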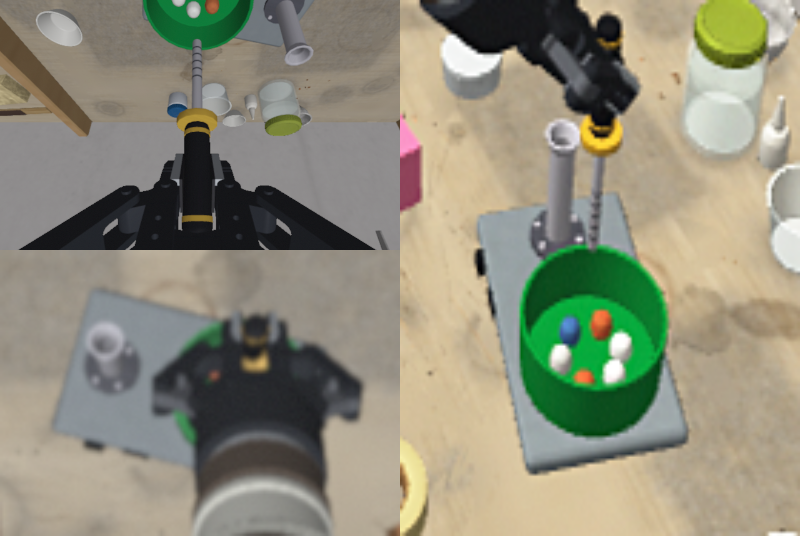

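```bash
python3 - <<'E'
from h import *
c=bot.camera("top")
T=lambda x,y:(180+x/2.8,120+y/2.8)
P=np.array([atz(c,T(*p),.036)[:2] for p in[(440,178),(465,172),(485,190),(482,220),(452,228),(432,207)]])
s=bot.camera("scene");S=lambda x,y:(300+x/(400/140),150+y/(536/140))
Q=np.array([atz(s,S(x-400,y),.034)[:2] for x,y in[(601,323),(620,345),(614,373),(584,380),(561,358),(570,329)]])
for X in(P,Q):
    m=X.mean(0);d=X-[.586,.064];print(m.round(4));print(X.round(4).tolist(),np.degrees(np.arctan2(d[:,1],d[:,0])).round(),np.hypot(*d.T).round(4))
E
```

```text
[0.5866 0.0622]
[[0.6044, 0.079], [0.6102, 0.0579], [0.5951, 0.0407], [0.5693, 0.0428], [0.5617, 0.0678], [0.5792, 0.0851]] [  39.  -14.  -69. -128.  171.  108.] [0.0237 0.025  0.025  0.027  0.0246 0.0222]
[0.5884 0.0597]
[[0.6058, 0.0767], [0.6113, 0.0551], [0.5964, 0.0376], [0.5724, 0.0422], [0.5637, 0.0645], [0.5808, 0.0823]] [  33.  -19.  -68. -122.  179.  106.] [0.0235 0.0268 0.0284 0.0257 0.0223 0.019 ]
```

```bash
python3 -m inch '0 0 0 -1 5 5 1; 0 0 0 0 10 10 1; 0 0 0 0 12 12 1; 0 0 0 0 12 12 1; 0 0 0 0 10 10 1; 0 0 0 0 8 8 1; 0 0 0 0 5 5 1; 0 0 0 0 3 3 1; 0 0 0 0 0 0 1; 0 0 0 0 0 0 1';  python3 - <<'E'
from h import *
st()
for n in ["scene","wrist"]:
    c=bot.camera(n);cv2.imwrite(f"pics/{n}6.png",c["color"])
a=cv2.imread("pics/scene6.png")[150:290,300:440];b=cv2.imread("pics/wrist6.png")
cv2.imwrite("pics/sw6.png",np.hstack([cv2.resize(b[:250,200:450],(400,400)),cv2.resize(a,(400,400))]))
E
```

```text
clock: 12.38
eef_pos: [0.5969, 0.062, 0.1429]
tool_rot: [0.653, 0.654, -0.27, -0.27]
ft_force: [-1.1, -0.2, -1.1]
grip_width: 0.0164
t 12.38 pos [0.5969 0.062  0.1429] grasp [0.5835 0.062  0.1563] q [ 0.16   0.131 -0.764 -0.104 -0.113  0.114] w 0.0164 F [-1.1 -0.2 -1.1] T [ 0.    0.82 -0.  ]
[[-0.0, 0.708, -0.706], [1.0, 0.0, -0.0], [0.0, -0.706, -0.708]]
```

View pics/sw6.png

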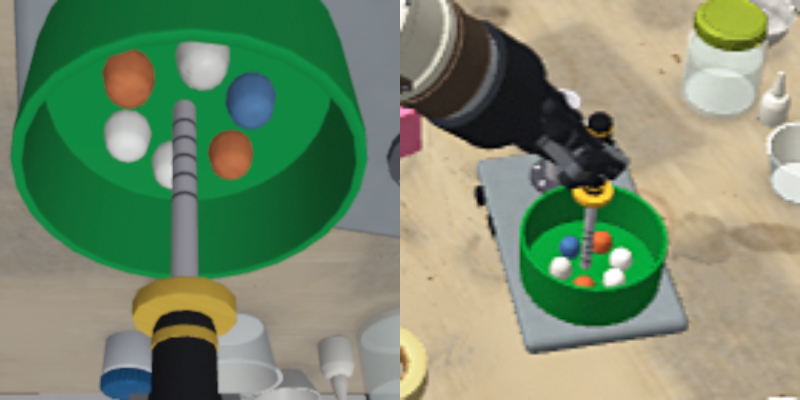

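```bash
python3 -m inch '0 0 0 0 1.5 1.5 1; 0 0 0 0.7 2.8 -2.8 1; 0 0 0 0.7 2.8 -2.8 1; 0 0 0 0.7 2.8 -2.8 1; 0 0 0 0.7 2.8 -2.8 1; 0 0 0 0.7 2.8 -2.8 1; 0 0 0 0.7 2.8 -2.8 1; 0 0 0 0 0 0 1'; python3 - <<'E'
from h import *
st()
c=bot.camera("scene");cv2.imwrite("pics/s7.png",cv2.resize(c["color"][180:290,310:420],(550,550)))
th=np.radians(10+12*np.arange(34));p=24*np.c_[np.cos(th),np.sin(th)];d=np.diff(p,axis=0)
for i,(a,b) in enumerate(d): print(round(np.degrees(th[i+1])), "x %.1f y %.1f z %.1f"%(b,a*.7071,-a*.7071))
E
```

```text
clock: 13.48
eef_pos: [0.6207, 0.0662, 0.1403]
tool_rot: [0.653, 0.654, -0.271, -0.27]
ft_force: [0.3, 0.7, -2.1]
grip_width: 0.0165
t 13.47 pos [0.6207 0.0662 0.1403] grasp [0.6073 0.0662 0.1537] q [ 0.161  0.179 -0.712 -0.099 -0.113  0.114] w 0.0165 F [ 0.3  0.7 -2.1] T [ 0.01  0.83 -0.01]
[[-0.001, 0.707, -0.707], [1.0, 0.0, -0.0], [0.0, -0.707, -0.707]]
22 x 4.8 y -1.0 z 1.0
34 x 4.4 y -1.7 z 1.7
46 x 3.8 y -2.3 z 2.3
58 x 3.1 y -2.8 z 2.8
70 x 2.2 y -3.2 z 3.2
82 x 1.2 y -3.4 z 3.4
94 x 0.2 y -3.5 z 3.5
106 x -0.9 y -3.5 z 3.5
118 x -1.9 y -3.3 z 3.3
130 x -2.8 y -2.9 z 2.9
142 x -3.6 y -2.5 z 2.5
154 x -4.3 y -1.9 z 1.9
166 x -4.7 y -1.2 z 1.2
178 x -5.0 y -0.5 z 0.5
190 x -5.0 y 0.2 z -0.2
202 x -4.8 y 1.0 z -1.0
214 x -4.4 y 1.7 z -1.7
226 x -3.8 y 2.3 z -2.3
238 x -3.1 y 2.8 z -2.8
250 x -2.2 y 3.2 z -3.2
262 x -1.2 y 3.4 z -3.4
274 x -0.2 y 3.5 z -3.5
286 x 0.9 y 3.5 z -3.5
298 x 1.9 y 3.3 z -3.3
310 x 2.8 y 2.9 z -2.9
322 x 3.6 y 2.5 z -2.5
334 x 4.3 y 1.9 z -1.9
346 x 4.7 y 1.2 z -1.2
358 x 5.0 y 0.5 z -0.5
370 x 5.0 y -0.2 z 0.2
382 x 4.8 y -1.0 z 1.0
394 x 4.4 y -1.7 z 1.7
406 x 3.8 y -2.3 z 2.3
```

View pics/s7.png

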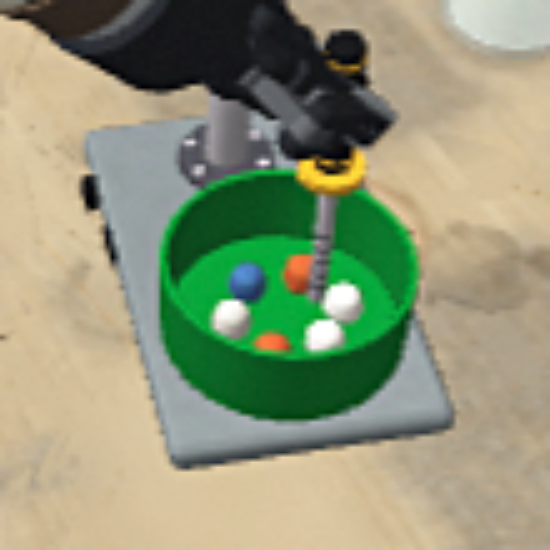

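The rod sits in the far gap at about (320,290) in the crop, between the red and white stones. Starting the stir.

```bash
python3 -m inch '0 0 0 4.8 -1.0 1.0 1; 0 0 0 4.4 -1.7 1.7 1; 0 0 0 3.8 -2.3 2.3 1; 0 0 0 3.1 -2.8 2.8 1; 0 0 0 2.2 -3.2 3.2 1; 0 0 0 1.2 -3.4 3.4 1; 0 0 0 0.2 -3.5 3.5 1; 0 0 0 -0.9 -3.5 3.5 1; 0 0 0 -1.9 -3.3 3.3 1; 0 0 0 -2.8 -2.9 2.9 1'; python3 - <<'E'
from h import *
st()
c=bot.camera("wrist");cv2.imwrite("pics/s8.png",cv2.resize(c["color"][:250,200:450],(400,400)))
E
```

```text
clock: 14.78
eef_pos: [0.5809, 0.08, 0.1402]
tool_rot: [0.653, 0.653, -0.271, -0.271]
ft_force: [-0.6, 0.1, -0.4]
grip_width: 0.0164
t 14.78 pos [0.5809 0.08   0.1402] grasp [0.5675 0.08   0.1536] q [ 0.215  0.115 -0.792 -0.11  -0.151  0.153] w 0.0164 F [-0.6  0.1 -0.4] T [-0.01  0.8   0.1 ]
[[-0.001, 0.707, -0.707], [1.0, 0.0, -0.0], [-0.0, -0.707, -0.707]]
```

View pics/s8.png

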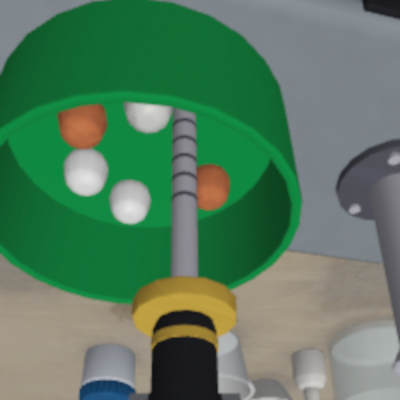

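```bash
python3 -m inch '0 0 0 -3.6 -2.5 2.5 1; 0 0 0 -4.3 -1.9 1.9 1; 0 0 0 -4.7 -1.2 1.2 1; 0 0 0 -5 -0.5 0.5 1; 0 0 0 -5 0.2 -0.2 1; 0 0 0 -4.8 1.0 -1.0 1; 0 0 0 -4.4 1.7 -1.7 1; 0 0 0 -3.8 2.3 -2.3 1; 0 0 0 -3.1 2.8 -2.8 1; 0 0 0 -2.2 3.2 -3.2 1'; python3 - <<'E'
from h import *
st()
c=bot.camera("wrist");d=bot.camera("scene");cv2.imwrite("pics/s9.png",np.hstack([cv2.resize(c["color"][:250,200:450],(400,400)),cv2.resize(d["color"][180:290,310:420],(400,400))]))
E
```

```text
clock: 16.08
eef_pos: [0.5889, 0.0392, 0.1402]
tool_rot: [0.653, 0.653, -0.271, -0.271]
ft_force: [0.2, 0.5, -1.1]
grip_width: 0.0164
t 16.07 pos [0.5889 0.0392 0.1402] grasp [0.5754 0.0391 0.1536] q [ 0.104  0.118 -0.792 -0.121 -0.073  0.073] w 0.0164 F [ 0.2  0.5 -1.1] T [0.09 0.79 0.03]
[[-0.001, 0.707, -0.707], [1.0, 0.0, -0.0], [-0.0, -0.707, -0.707]]
```

View pics/s9.png

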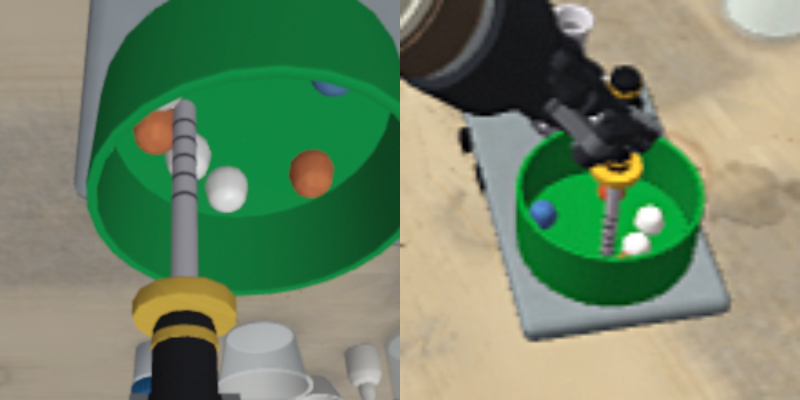

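```bash
python3 -m inch '0 0 0 -1.2 3.4 -3.4 1; 0 0 0 -0.2 3.5 -3.5 1; 0 0 0 0.9 3.5 -3.5 1; 0 0 0 1.9 3.3 -3.3 1; 0 0 0 2.8 2.9 -2.9 1; 0 0 0 3.6 2.5 -2.5 1; 0 0 0 4.3 1.9 -1.9 1; 0 0 0 4.7 1.2 -1.2 1; 0 0 0 5.0 0.5 -0.5 1; 0 0 0 5.0 -0.2 0.2 1;0 0 0 4.8 -1.0 1.0 1; 0 0 0 4.4 -1.7 1.7 1'; python3 - <<'E'
from h import *
st()
c=bot.camera("wrist");d=bot.camera("scene");cv2.imwrite("pics/s10.png",np.hstack([cv2.resize(c["color"][:250,200:450],(400,400)),cv2.resize(d["color"][180:290,310:420],(400,400))]))
E
```

```text
clock: 17.68
eef_pos: [0.6163, 0.0757, 0.1402]
tool_rot: [0.653, 0.653, -0.271, -0.271]
ft_force: [0.1, -0.3, -0.6]
grip_width: 0.0168
t 17.68 pos [0.6163 0.0757 0.1402] grasp [0.6029 0.0757 0.1536] q [ 0.186  0.174 -0.717 -0.097 -0.131  0.132] w 0.0168 F [ 0.1 -0.3 -0.6] T [-0.03  0.85 -0.01]
[[-0.001, 0.707, -0.707], [1.0, 0.0, -0.001], [-0.0, -0.707, -0.707]]
```

View pics/s10.png

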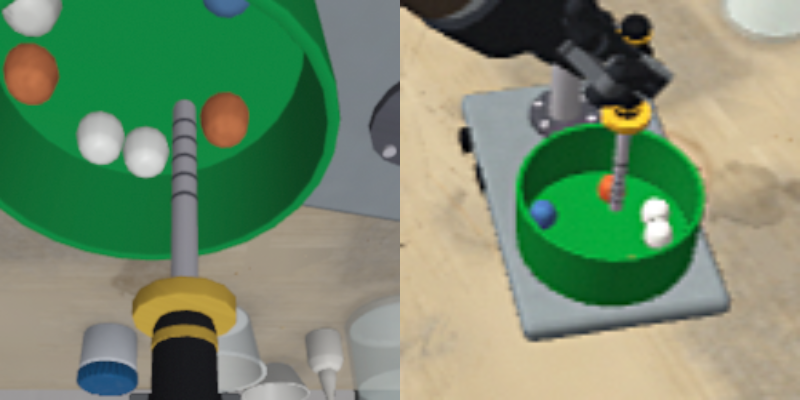

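```bash
python3 - <<'E'
from h import *
c=bot.camera("wrist")
P={"whiteN":(30,10),"redR":(31,73),"whiteA":(100,137),"whiteB":(146,152),"redL":(225,120)}
for k,(x,y) in P.items():
    q=atz(c,(x*.625+200,y*.625),.033)[:2];d=q-[.5865,.0625];print(k,q.round(4),np.degrees(np.arctan2(d[1],d[0])).round(),np.hypot(*d).round(4))
s=bot.camera("scene");q=atz(s,(310+143*.275,180+213*.275),.033)[:2];d=q-[.5865,.0625];print("blue",q,np.degrees(np.arctan2(d[1],d[0])),np.hypot(*d))
q=atz(s,(310+207*.275,180+187*.275),.033)[:2];print("redL scene",q)
E
```

```text
whiteN [0.5641 0.0323] -127.0 0.0376
redR [0.5854 0.0275] -92.0 0.035
whiteA [0.6128 0.0463] -32.0 0.0309
whiteB [0.6203 0.0628] 0.0 0.0338
redL [0.6048 0.0917] 58.0 0.0345
blue [0.55631226 0.08498339] 143.3217917333198 0.03764044135011341
redL scene [0.60341534 0.08884871]
```

All six stones are still in the tub, and compared with the start each has moved 10 mm or more. Lifting out and going to the tube.

```bash
python3 -m inch '0 0 0 0 -3 -3 1; 0 0 0 0 -7 -7 1; 0 0 0 0 -12 -12 1; 0 0 0 0 -16 -16 1; 0 0 0 0 -16 -16 1; 0 0 0 0 -12 -12 1; 0 0 0 0 -7 -7 1; 0 0 0 0 0 0 1'; python3 -m inch '0 0 0 10 1 -1 1; 0 0 0 20 1 -1 1; 0 0 0 25 1 -1 1; 0 0 0 20 1 -1 1; 0 0 0 12 1 -1 1; 0 0 0 6 0 0 1; 0 0 0 0 0 0 1; 0 0 0 0 0 0 1' ; python3 - <<'E'
from h import *
st()
for n in ["scene","wrist"]:
    c=bot.camera(n);cv2.imwrite(f"pics/{n}11.png",c["color"])
    for m in ["rod_tip","tube_mouth"]: print(n,m,[(np.round(d["point"],1).tolist(),round(d["conf"],2)) for d in bot.spot_point(m,n)][:2])
a=cv2.imread("pics/scene11.png")[140:240,310:410];b=cv2.imread("pics/wrist11.png")
cv2.imwrite("pics/sw11.png",np.hstack([cv2.resize(b[:200,220:420],(400,400),interpolation=2),cv2.resize(a,(400,400),interpolation=2)]))
E
```

```text
clock: 18.88
eef_pos: [0.617, 0.0753, 0.245]
tool_rot: [0.653, 0.654, -0.27, -0.27]
ft_force: [-0.8, 0.1, -0.5]
grip_width: 0.0162
clock: 19.88
eef_pos: [0.6234, 0.1678, 0.2432]
tool_rot: [0.653, 0.653, -0.271, -0.271]
ft_force: [0.5, -0.2, -0.1]
grip_width: 0.0161
t 19.88 pos [0.6234 0.1678 0.2432] grasp [0.61   0.1678 0.2567] q [ 0.39   0.074 -0.483  0.267 -0.272  0.283] w 0.0161 F [ 0.5 -0.2 -0.1] T [-0.05  0.89  0.03]
[[0.0, 0.707, -0.707], [1.0, -0.0, -0.0], [-0.0, -0.707, -0.707]]
scene rod_tip [([359.5, 183.2], 0.7)]
scene tube_mouth [([357.5, 184.6], 0.71)]
wrist rod_tip [([314.5, 63.7], 0.66)]
wrist tube_mouth [([322.3, 46.0], 0.67)]
```

View pics/sw11.png

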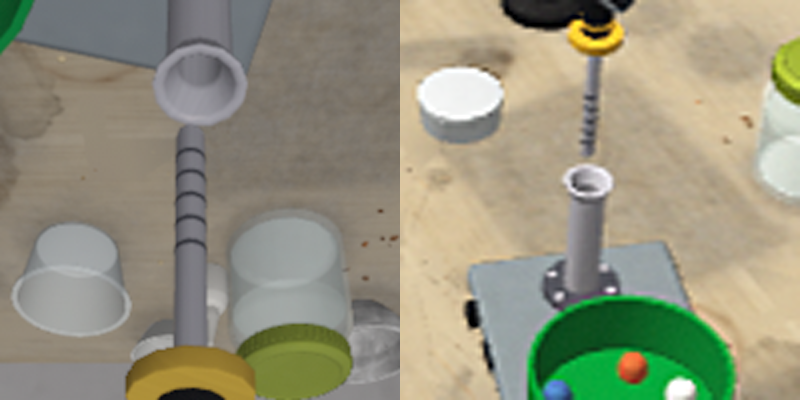

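```bash
python3 - <<'E'
from h import *
from scipy.optimize import least_squares
C={n:bot.camera(n) for n in ["scene","wrist"]}
def tri(ps):
    f=lambda X:np.concatenate([proj(C[n],X)[0]-p for n,p in ps])
    s=least_squares(f,[.6,.1,.1]);return s.x.round(4),np.round(s.fun,1)
tw,ts=(315.5,64.5),(357,178.3);mw,ms=(320.5,42),(357,185.3)
print("tip",tri([("wrist",tw),("scene",ts)]),"mouth",tri([("wrist",mw),("scene",ms)]))
for zt in(.130,.132): print(zt,atz(C["wrist"],tw,zt).round(4),atz(C["scene"],ts,zt).round(4))
print(atz(C["wrist"],mw,.108).round(4),atz(C["scene"],ms,.108).round(4))
E
```

```text
tip (array([0.6127, 0.1697, 0.1276]), array([-0. , -0. ,  0.1, -0.1])) mouth (array([0.6164, 0.1728, 0.1033]), array([-0. , -0.1,  0.3, -0.3]))
0.13 [0.6106 0.1697 0.13  ] [0.611  0.1669 0.13  ]
0.132 [0.6089 0.1697 0.132 ] [0.6098 0.1648 0.132 ]
[0.6128 0.1727 0.108 ] [0.6126 0.1673 0.108 ]
```

```bash
python3 -m inch '0 0 0 2.5 2 -2 1; 0 0 0 0 5 5 1; 0 0 0 0 5 5 1; 0 0 0 0 0 0 1; 0 0 0 0 0 0 1' ; python3 - <<'E'
from h import *
st()
for n in ["scene","wrist"]:
    c=bot.camera(n);cv2.imwrite(f"pics/{n}12.png",c["color"])
a=cv2.imread("pics/scene12.png")[160:210,335:385];b=cv2.imread("pics/wrist12.png")
cv2.imwrite("pics/sw12.png",np.hstack([cv2.resize(b[:100,270:370],(400,400),interpolation=2),cv2.resize(a,(400,400),interpolation=2)]))
E
```

```text
clock: 20.9
eef_pos: [0.6263, 0.1708, 0.2291]
tool_rot: [0.653, 0.653, -0.271, -0.271]
ft_force: [-0.0, 0.1, -0.6]
grip_width: 0.0162
t 20.9 pos [0.6263 0.1708 0.2291] grasp [0.6129 0.1708 0.2425] q [ 0.393  0.099 -0.498  0.228 -0.274  0.285] w 0.0162 F [-0.   0.1 -0.6] T [-0.05  0.83  0.01]
[[-0.001, 0.707, -0.707], [1.0, 0.0, -0.0], [-0.0, -0.707, -0.707]]
```

View pics/sw12.png

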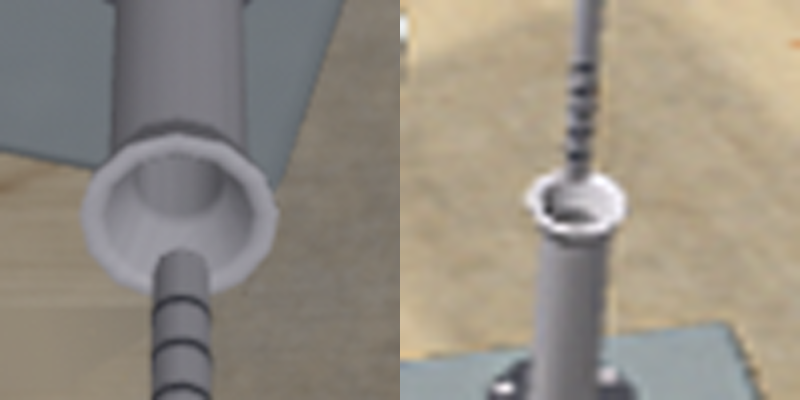

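```bash
python3 - <<'E'
from h import *
C={n:bot.camera(n) for n in ["scene","wrist"]}
mw,ms=(270+180/4,213/4),(335+180/8,160+204/8);tw,ts=(270+182/4,261/4),(335+176/8,160+180/8)
for z in(.116,.118): print(z,(atz(C["wrist"],tw,z)-atz(C["wrist"],mw,.108)).round(4),(atz(C["scene"],ts,z)-atz(C["scene"],ms,.108)).round(4))
E
```

```text
0.116 [0.0017 0.0003 0.008 ] [-0.0009  0.0018  0.008 ]
0.118 [-0.0001  0.0003  0.01  ] [-0.0021 -0.0002  0.01  ]
```

The rod is centred over the mouth to within about 2 mm in both views. Descending while watching the force.

```bash
python3 -m inch '0 0 0 0 4 4 1; 0 0 0 0 5 5 1; 0 0 0 0 5 5 1; 0 0 0 0 4 4 1;0 0 0 0 0 0 1' ; python3 -c "from h import *;st()"
```

```text
clock: 21.72
eef_pos: [0.6259, 0.1707, 0.2026]
tool_rot: [0.653, 0.653, -0.271, -0.271]
ft_force: [0.2, -0.4, -0.7]
grip_width: 0.0166
t 21.73 pos [0.6259 0.1707 0.2026] grasp [0.6125 0.1707 0.2161] q [ 0.393  0.133 -0.539  0.155 -0.274  0.285] w 0.0166 F [ 0.2 -0.4 -0.7] T [ 0.01  0.85 -0.02]
[[-0.001, 0.706, -0.708], [1.0, -0.0, -0.001], [-0.001, -0.708, -0.706]]
```

```bash
python3 -m inch '0 0 0 0 5 5 1; 0 0 0 0 6 6 1; 0 0 0 0 6 6 1; 0 0 0 0 6 6 1; 0 0 0 0 6 6 1; 0 0 0 0 5 5 1; 0 0 0 0 3 3 1;0 0 0 0 0 0 1' ; python3 - <<'E'
from h import *
st()
for n in ["scene"]:
    c=bot.camera(n);cv2.imwrite(f"pics/s13.png",cv2.resize(c["color"][140:220,320:400],(480,480),interpolation=2))
E
```

```text
clock: 22.72
eef_pos: [0.6262, 0.1708, 0.151]
tool_rot: [0.653, 0.653, -0.271, -0.271]
ft_force: [0.8, -0.2, -0.6]
grip_width: 0.0165
t 22.73 pos [0.6262 0.1708 0.151 ] grasp [0.6127 0.1708 0.1644] q [ 0.393  0.216 -0.61  -0.    -0.274  0.285] w 0.0165 F [ 0.8 -0.2 -0.6] T [0.07 0.83 0.01]
[[-0.001, 0.707, -0.708], [1.0, 0.0, -0.001], [-0.0, -0.708, -0.707]]
```

View pics/s13.png

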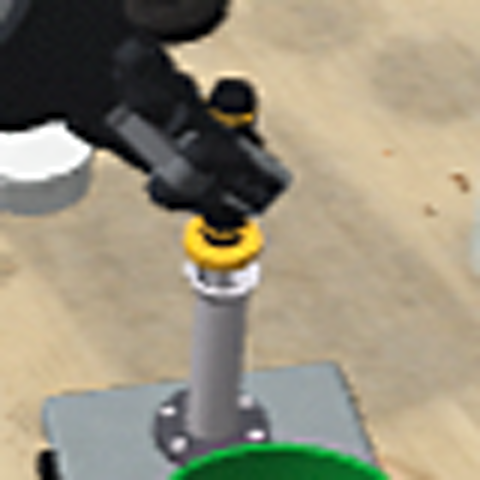

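The collar, at (223,242), is still about a centimetre above the mouth at (222,278). I'll finish the descent in small steps with force checks.

```bash
python3 -m inch '0 0 0 0 2.5 2.5 1; 0 0 0 0 2.5 2.5 1; 0 0 0 0 1 1 1; 0 0 0 0 0 0 1'; python3 -m inch '0 0 0 0 0.7 0.7 1; 0 0 0 0 0 0 1'
```

```text
clock: 23.28
eef_pos: [0.6263, 0.1708, 0.1428]
tool_rot: [0.653, 0.653, -0.271, -0.271]
ft_force: [-0.2, 0.8, -0.8]
grip_width: 0.0163
clock: 23.52
eef_pos: [0.6263, 0.1709, 0.142]
tool_rot: [0.653, 0.653, -0.271, -0.271]
ft_force: [-0.2, -0.3, -1.6]
grip_width: 0.0166
```

```bash
python3 -m inch '0 0 0 0 0.7 0.7 1; 0 0 0 0 0 0 1';python3 -m inch '0 0 0 0 0.7 0.7 1; 0 0 0 0 0 0 1'; python3 -c "from h import *;st()"
```

```text
clock: 23.78
eef_pos: [0.6263, 0.1709, 0.141]
tool_rot: [0.653, 0.653, -0.271, -0.271]
ft_force: [0.5, -0.1, -0.6]
grip_width: 0.0165
clock: 24.02
eef_pos: [0.6263, 0.1708, 0.1399]
tool_rot: [0.653, 0.653, -0.271, -0.271]
ft_force: [0.3, 0.3, -0.5]
grip_width: 0.0164
t 24.02 pos [0.6263 0.1708 0.1399] grasp [0.6128 0.1708 0.1533] q [ 0.393  0.236 -0.624 -0.035 -0.274  0.285] w 0.0164 F [ 0.3  0.3 -0.5] T [-0.    0.78 -0.02]
[[-0.001, 0.707, -0.707], [1.0, 0.0, -0.0], [-0.0, -0.707, -0.707]]
```

```bash
for i in 1; do python3 -m inch '0 0 0 0 0.7 0.7 1; 0 0 0 0 0 0 1'; done
```

```text
clock: 24.28
eef_pos: [0.6266, 0.1709, 0.1394]
tool_rot: [0.653, 0.654, -0.27, -0.27]
ft_force: [-0.0, 0.2, 0.1]
grip_width: 0.0166
```

```bash
python3 -m inch '0 0 0 0 0.7 0.7 1; 0 0 0 0 0 0 1'; python3 - <<'E'
from h import *
c=bot.camera("scene");cv2.imwrite(f"pics/s14.png",cv2.resize(c["color"][140:220,320:400],(480,480),interpolation=2))
E
```

```text
clock: 24.52
eef_pos: [0.627, 0.171, 0.1394]
tool_rot: [0.653, 0.654, -0.27, -0.27]
ft_force: [-3.8, 0.4, 3.1]
grip_width: 0.0168
```

View pics/s14.png

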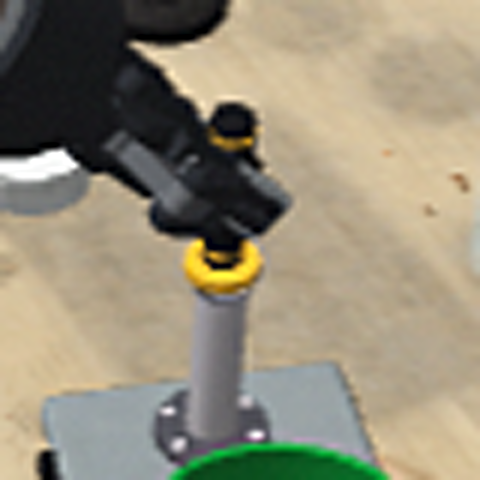

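```bash
python3 -m inch '0 0 0 0 0.7 0.7 1; 0 0 0 0 0 0 1'
```

```text
clock: 24.82
eef_pos: [0.6275, 0.1711, 0.1394]
tool_rot: [0.654, 0.654, -0.269, -0.269]
ft_force: [-4.9, -1.2, 8.4]
grip_width: 0.0161
```

The collar is seated: height stays at z=0.1394 while Fz rises to 8 N, and the picture shows the collar on the mouth at (223,265). Drawing it out.

```bash
python3 -m inch '0 0 0 0 -1.5 -1.5 1; 0 0 0 0 -4 -4 1; 0 0 0 0 -7 -7 1; 0 0 0 0 -7 -7 1; 0 0 0 0 -7 -7 1; 0 0 0 0 -7 -7 1; 0 0 0 0 -7 -7 1; 0 0 0 0 -9 -9 1; 0 0 0 0 -12 -12 1; 0 0 0 0 -15 -15 1; 0 0 0 0 -12 -12 1; 0 0 0 0 -6 -6 1'; python3 - <<'E'
from h import *
st()
for n in ["scene","wrist"]:
    c=bot.camera(n);cv2.imwrite(f"pics/{n}15.png",c["color"])
a=cv2.imread("pics/scene15.png")[100:250,280:430];b=cv2.imread("pics/wrist15.png")
cv2.imwrite("pics/sw15.png",np.hstack([cv2.resize(b[:250,190:440],(400,400),interpolation=2),cv2.resize(a,(400,400),interpolation=2)]))
E
```

```text
clock: 26.32
eef_pos: [0.6268, 0.1711, 0.2728]
tool_rot: [0.653, 0.654, -0.27, -0.27]
ft_force: [-0.3, -0.3, -0.1]
grip_width: 0.0164
t 26.32 pos [0.6268 0.1711 0.2728] grasp [0.6133 0.171  0.2862] q [ 0.393  0.051 -0.425  0.347 -0.274  0.285] w 0.0164 F [-0.3 -0.3 -0.1] T [-0.02  0.8  -0.  ]
[[-0.001, 0.709, -0.706], [1.0, 0.001, 0.0], [0.001, -0.706, -0.709]]
```

View pics/sw15.png

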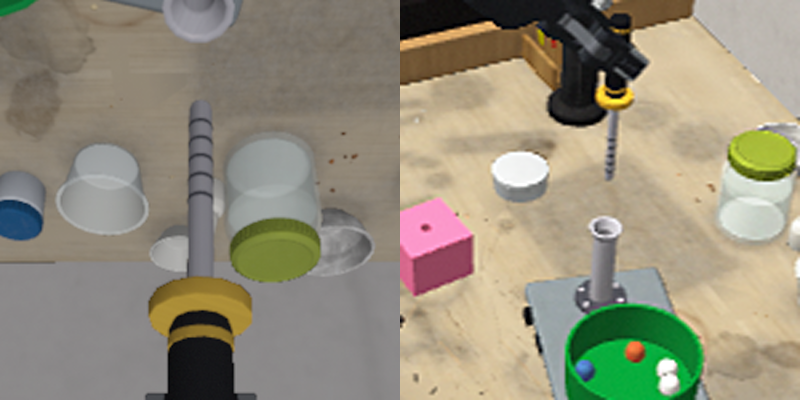

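```bash
python3 -m inch '0 0 0 -6 -10 5 1; 0 0 0 -14 -20 12 1; 0 0 0 -18 -26 16 1; 0 0 0 -18 -26 16 1; 0 0 0 -18 -26 16 1; 0 0 0 -10 -16 11 1; 0 0 0 -6 -8 5 1; 0 0 0 0 0 0 1'; python3 -c "from h import *;st()"
```

```text
clock: 27.42
eef_pos: [0.4753, 0.0804, 0.3067]
tool_rot: [0.653, 0.653, -0.27, -0.271]
ft_force: [-0.3, -0.0, -0.2]
grip_width: 0.0165
t 27.43 pos [0.4753 0.0804 0.3067] grasp [0.4619 0.0804 0.3201] q [ 0.299 -0.36  -0.66   0.508 -0.21   0.215] w 0.0165 F [-0.3 -0.  -0.2] T [-0.01  0.82 -0.01]
[[-0.0, 0.707, -0.707], [1.0, 0.0, -0.0], [0.0, -0.707, -0.707]]
```

```bash
python3 -m inch '0 -4 0 0 0 0 1; 0 -9 0 0 0 0 1; 0 -10 0 0 0 0 1; 0 -10 0 0 0 0 1; 0 -10 0 0 0 0 1; 0 -10 0 0 0 0 1; 0 -10 0 0 0 0 1; 0 -10 0 0 0 0 1; 0 -10 0 0 0 0 1; 0 0 0 0 0 0 1'; python3 -c "from h import *;st()"
```

```text
clock: 28.68
eef_pos: [0.4762, 0.0811, 0.3062]
tool_rot: [0.31, 0.669, -0.635, 0.23]
ft_force: [0.2, 0.4, -0.8]
grip_width: 0.0165
t 28.68 pos [0.4762 0.0811 0.3062] grasp [0.4628 0.0811 0.3197] q [ 0.3   -0.356 -0.658  0.508 -0.21  -1.232] w 0.0165 F [ 0.2  0.4 -0.8] T [0.04 0.86 0.01]
[[-0.703, 0.706, -0.087], [0.123, 0.001, -0.992], [-0.701, -0.708, -0.087]]
```

```bash
python3 -m inch '0 -7 0 0 0 0 1; 0 -10 0 0 0 0 1; 0 -10 0 0 0 0 1; 0 -10 0 0 0 0 1; 0 -10 0 0 0 0 1; 0 -10 0 0 0 0 1; 0 -10 0 0 0 0 1; 0 -10 0 0 0 0 1; 0 -10 0 0 0 0 1; 0 -6 0 0 0 0 1; 0 -4 0 0 0 0 1; 0 0 0 0 0 0 1'; python3 - <<'E'
from h import *
st()
for n in ["scene","wrist","top"]:
    c=bot.camera(n);cv2.imwrite(f"pics/{n}16.png",c["color"])
    for m in ["rod_tip","rod_handle"]: print(n,m,[(np.round(d["point"],1).tolist(),round(d["conf"],2)) for d in bot.spot_point(m,n)][:2])
a=cv2.imread("pics/scene16.png")[60:360,180:480];b=cv2.imread("pics/wrist16.png");t=cv2.imread("pics/top16.png")[100:300,180:480]
cv2.imwrite("pics/sw16.png",np.hstack([np.vstack([cv2.resize(b,(400,250)),cv2.resize(t,(400,267))]),cv2.resize(a,(400,400)) if 0 else cv2.resize(a,(400,517))]))
E
```

```text
clock: 30.18
eef_pos: [0.476, 0.0809, 0.3065]
tool_rot: [0.27, -0.272, 0.653, -0.653]
ft_force: [-0.6, 0.0, -1.6]
grip_width: 0.0165
t 30.18 pos [0.476  0.0809 0.3065] grasp [0.4625 0.0809 0.3199] q [ 0.3   -0.357 -0.658  0.508 -0.21  -2.924] w 0.0165 F [-0.6  0.  -1.6] T [-0.    0.82  0.01]
[[-0.001, 0.707, 0.708], [-1.0, 0.0, -0.002], [-0.002, -0.708, 0.707]]
scene rod_tip [([375.6, 134.2], 0.57), ([378.0, 236.3], 0.41)]
scene rod_handle [([307.2, 148.6], 0.55)]
wrist rod_tip [([315.8, 66.5], 0.86)]
wrist rod_handle [([312.7, 285.6], 0.89)]
top rod_tip [([339.5, 156.8], 0.92), ([355.8, 191.1], 0.2)]
top rod_handle [([338.9, 226.4], 0.61)]
```

View pics/sw16.png

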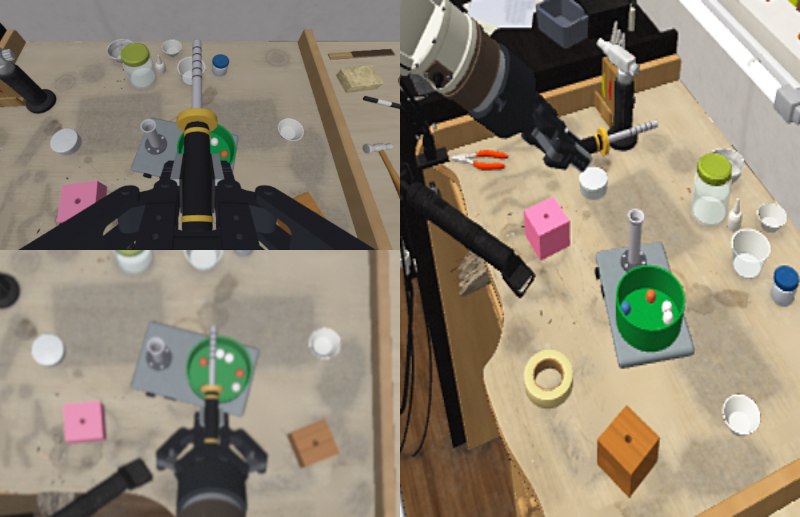

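```bash
python3 - <<'E'
from h import *
from scipy.optimize import least_squares
C={n:bot.camera(n) for n in ["scene","wrist","top"]}
def tri(ps):
    f=lambda X:np.concatenate([proj(C[n],X)[0]-p for n,p in ps])
    s=least_squares(f,[.6,.1,.3]);return s.x.round(4),np.round(s.fun,1)
a,ra=tri([("scene",(372.5,132)),("wrist",(315.8,66)),("top",(339.5,156.8))])
b,rb=tri([("scene",(331,141.5)),("wrist",(314,193)),("top",(180+212*.75,100+(391-250)*.75))])
print(a,ra,b,rb);d=a-b;print(np.linalg.norm(d),np.degrees(np.arcsin(d[2]/np.linalg.norm(d))))
o,M=st();g=o["eef_pos"]-.019*M[:,1];d=a-g;print(np.linalg.norm(d),np.degrees(np.arcsin(d[2]/np.linalg.norm(d))))
for ang in(-3,0,3):
  P=g+.125*np.array([np.cos(np.radians(ang)),0,np.sin(np.radians(ang))]);print(ang,[proj(C[n],P)[0].round(1).tolist() for n in C])
E
```

```text
[0.5878 0.0816 0.32  ] [ 0.  -1.5  0.2  0.6  0.1 -0.9] [0.504  0.0824 0.3214] [ 0.5 -1.5  0.5  0.8 -1.1 -2.1]
0.08381551169085587 -0.9570760847246895
t 30.77 pos [0.4758 0.0808 0.3068] grasp [0.4623 0.0808 0.3203] q [ 0.3   -0.359 -0.658  0.508 -0.21  -2.927] w 0.0164 F [ 0.6 -1.4 -1.2] T [-0.01  0.88  0.03]
[[0.0, 0.707, 0.707], [-1.0, 0.0, 0.0], [-0.0, -0.707, 0.707]]
0.12546675209079522 -0.12587332623967676
-3 [[372.2, 133.7], [317.5, 76.1], [339.9, 157.3]]
0 [[372.5, 130.7], [317.5, 66.9], [340.1, 156.1]]
3 [[372.7, 127.8], [317.6, 57.5], [340.2, 155.1]]
```

The rod is level to within about 1° at z≈0.32, and the dish (top 424,170), tape and tin are where they were. Handing in.

```bash
python3 -m inch '0 0 0 0 0 0 1; 0 0 0 0 0 0 1'; python3 -c "
from workcell import bot
print(bot.job_done())"
```

```text
clock: 31.02
eef_pos: [0.4758, 0.0808, 0.3068]
tool_rot: [-0.271, 0.271, -0.653, 0.653]
ft_force: [-0.3, -0.4, -1.4]
grip_width: 0.0165
the job is handed in; nothing more can be done
None
```

I carried out the whole task in the order asked and handed it in at 31 s of the 64 s allowed; the hand-in gives no verdict.

- **Grasp:** I took the rod by its black handle from the wooden stand; the pink block is the look-alike. The gripper leaned 45°.
- **Stir:** With the tip about 4 mm above the tub floor, I stirred about 384° counter-clockwise, starting and ending on the far side. By my position estimates, all six stones moved at least 10 mm and stayed in the tub.
- **Dip:** I lowered the rod into the dip tube until the collar stopped on the mouth. The height stayed at z = 0.139 m while the push rose to about 8 N. I then drew it fully out.
- **Final pose:** The rod is held about 0.32 m above the worktop, touching nothing else. It measured level to about 0.1° by tip and grasp point, and about 1° by tip and collar.
- **Bystanders:** I re-measured the dish and it was where it started. The tape and tin I compared only by eye in the last pictures, and both looked unmoved.

Where checks disagreed: the trained networks were off by up to about 1 cm for the tube mouth in the overhead view, and a few pixels for the rod tip. I used points triangulated from several pictures instead, and they agreed to about 3 to 5 mm. No other check failed.

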